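# Clamp the photometer's detector head with its draw latch

## Robot

A 6-joint arm with a two-finger parallel gripper is mounted at the origin on the work surface. World frame = base frame: x ahead of the robot, y to its left, z up, the work surface at z = 0. Lengths are in mm, angles in rad, forces in N, time in s.
With the tool pointing down it reaches from about 350 to 975 mm from the base axis. Payload 7.1 kg.
Tool frame: the origin (TCP) lies midway between the tips of the shut fingers; the grasp point (between the pads) lies 19 mm behind it; y points along the fingers, z is the direction in which the jaws open and shut, and the axes are right-handed (so a half turn about y gives the same grasp; the last joint's range is limited). The gripper opens to 88 mm and grips with 3 to 60 N. Pads are 20 mm wide; open, the fingers measure 115 mm over their backs; the gripper's body (75 mm by 178 mm) begins 61 mm behind the grasp point.
Start: joints at [-1.178, 0.423, 1.63, -0, 1.089, -0.019], TCP at [250.177, -572.727, 222.675] pointing down, gripper open.
Joint ranges: [-3, 3], [-0.9, 2.11], [0.09, 2.58], [-1.31, 4.45], [0.11, 2.69], [-2.54, 2.54]. Speed limits (rad/s): [2.39, 2.39, 3.01, 3.14, 3.14, 3.14].

## Interface

Orientations are given as a 3x3 rotation matrix whose columns are the frame's x, y, z axes.
In Python, from cell import robot gives the robot as it stands. The module is installed in compiled form; this text tells all that it offers.
- The arm moves only by the shell command python3 -m inch 'ROWS' [FORCE]. ROWS is text: rows parted by semicolons, each of 7 numbers parted by spaces: the shift along the world's x, y, z in cm, then the turn, a rotation vector about the world's x, y, z in degrees, then the opening, from 0 (shut) to 1 (fully open). A call has 1 to 10 rows; each row shifts and turns the pose as measured when the row begins; what a row does not reach is not made up. A row lasts 1/10 s, in which the tool goes at most 50 mm and 8.59 degrees, less where a joint would pass 70% of its speed; a pose out of reach is approached as far as the arm can. A call with a gripper value outside its range is refused whole. The fingers move at their own pace and stop on an object; FORCE is the grip in N (left out, the last holds). Time passes only in rows, so rows that do not move let the fingers close. It gives the time, the measured TCP pose, the force and the opening at its end, in the units of the state.
- robot.get_obs(): the state, without advancing time (a new reading comes with each control period).
- robot.get_image(name): name is "side" or "top"; returns (picture, depth): 480x640x3 uint8, blue, green, red; 480x640 float32, mm along the optical axis (not along the pixel's ray), 0 where there is no reading.
- robot.get_calibration(name): a dict with "camera_matrix" (3x3 intrinsics, pixels), "extrinsics" (4x4, takes a point from camera to world coordinates). Camera axes: x right, y up, looking along -z (the intrinsics and any distortion apply to the point x, -y, -z); pixel columns grow to the right and rows downward; lengths in mm; the calibration is good to about 2 mm. A picture is of the moment at which its call begins. get_calibration takes no time and is no camera call.
- robot.close_job(): hands the job in, once; it reports no verdict.
Trained networks look in the newest picture that a camera, given by its name, has taken for a name from the list of things; names that differ only in an ending like _2 or _b are one class to them, and where a whole thing is asked for, a point or a joint stands for the part that bears it (a point fixed in the world has none). Each returns a list of dicts, best first, with "p" (0 to 1); they miss things now and then, are a little off and sometimes report something else, mostly with a low value. They report only what shows in the picture. A call takes as long as a camera call.
- robot.look_for(camera, target): "position" ([x, y, z] in mm, in the coordinates of the camera as it stood for that picture, good to about 4 mm: the middle of the surface that is visible of it).
- robot.silhouettes(camera, target): "mask" (480x640 bool, what is visible of it).
The state is a dict: "time": time; "qpos": joint angles; "qd": joint speeds; "tau": joint torques, N m; "tool_pos": TCP position; "eef_rot": TCP orientation; "force": force on the tool from outside, world axes, zero at the start; "moment": the same for the moment, N m; "finger_gap": finger opening in mm.
Only numpy, scipy, OpenCV 4.12 (cv2) and the standard library are available. Lean on these libraries where they do the work, as an engineer would, in place of code of your own. Each camera call takes 0.05 s, during which the arm holds its last target. There are 200 camera calls.

## Task

The detector head of the bench photometer stands off its seal. Feeling your way with a light hand (under some 12 N), drop the draw latch's hook behind the keeper pin on top of the head, draw it back until it bites on the pin, let go of it, then push the lever over past centre until it lies fully home on its stop and the head is held clamped. Push the lever with no more than some 25 N and leave everything else on the bench where it is.

Things in the scene. Friction and masses are not known exactly. Their poses are not given: they have to be found in the camera images.
- clamp: Fixed part of the photometer: base plate 310 x 110 x 12 mm and a white block 132 x 84 mm (top z = 90 mm) that carries the latch. Origin on the bench below the lever's pivot; x along the latch towards the keeper, z up; the latch moves in the plane y = 0. The sliding head, a white block 74 x 74 mm (top z = 84 mm) with the keeper on top, stands at +x; its foot is bolted in slotted holes.
- lever_pivot (a point): The lever's pivot, fixed in the clamp at x = 0, y = 0, z = 115 mm; axis along the clamp's y. Angles here are in the clamp's x-z plane, from +x (towards the keeper) towards +z.
- keeper_mid (a point): MIDDLE of the places where the keeper pin's axis may stand with the head out (clamp x = 84.5, z = 102 mm); the true place is not measured: up to 10 mm nearer or farther along x, to be found by feel. Keeper 12 mm wide: flat land 30 mm long (top z = 106) ending, away from the lever, in a cross pin of 8 mm diameter, top level; then a slot 14 mm long, floor z = 92; then a wall 10 mm long, top z = 112.
- lever (a joint): Lever angle (rad). Crank pin (carries the hook arm) 25 mm from the pivot at 60 deg + value; handle at 52 deg + value. 0: tipped towards the keeper, at a stop. 2.234: home, handle flat, pointing to the clamp's -x, on its stop. Dead centre near 1.9. Friction 0.04 N m: stays where left while the hook is slack; with the hook caught it needs up to 10 N at the pad and springs back if left before dead centre.
- lever_pad (a point): Middle of the lever's black end pad, 76 mm from the pivot: 26 mm wide, 8 mm thick, 60 to 92 mm from the pivot on a steel bar 6 mm thick. Push the face that looks to the keeper while the lever stands up; it becomes the top when home.
- hook (a joint): Hook arm's angle on the lever (rad); lever + hook is the arm's elevation above the clamp's +x (positive: end raised). Stays where left (friction 0.06 N m). If left slack behind the pin, this friction can lift the nose out again as the lever turns: draw the nose back against the pin first.
- hook_pivot (a point): Crank pin, origin of the arm frame: u along the arm, v up across it. Arm 14 mm wide, v -5 to 5, to u = 105 mm. At its end a nose 5 mm thick, 12 mm wide hangs to v = -19 mm, leaning 15 deg back under the arm; when seated the keeper pin's axis is at u = 95, v = -12 mm, held inside the nose. Going in, arm some 15 deg downwards, the nose takes about 10 mm of the slot's 14 mm.
- hook_tab (a point): Centre of the black finger tab on the hook arm (u = 80, v = 15 mm): 22 mm along the arm, 14 mm wide (clamp's y), 20 mm high. Pinch it from above across the 14 mm; the arm can turn between the fingers.
- head (a joint): How far the sliding head is drawn from its outer stop towards the seal (m); 0: out. A spring holds it out with 10.5 N, plus 0.35 N per mm drawn; the closed latch draws it 4 to 24 mm, according to where the foot is bolted.
- jar_a: Bystander to leave alone: the small white jar; origin at the centre of its underside.
- jar_b: Bystander to leave alone: the small white bottle; origin at the centre of its underside.
- flask_amber: Bystander to leave alone: the amber bottle; origin at the centre of its underside.
- beaker: Bystander to leave alone: the beaker; origin at the centre of its underside.
- driver: Bystander to leave alone: the screwdriver; origin at the centre of its underside.
- weight: Bystander to leave alone: the brass weight; origin at the centre of its underside.
- tip_box: Bystander to leave alone: the grey tip box; origin at the centre of its underside.

How it is judged:
By the outcome, as a careful person would: the job done as asked, in the order asked, and still so for the second after the job is handed in, with the robot touching nothing.
It also fails if it takes over 56 s, if anything falls off the work surface, if the arm or the gripper's body presses on something with over 40 N, if the wrist force passes 120 N, or if a joint passes its speed limit or range.

## Working session

There is one attempt and no reset: what is moved stays moved. The work goes in short steps, Python scripts to look and compute and a shell command to move; the robot and the scene stay as the last step left them, time stands still between calls to the robot, and variables do not carry over. Pictures are saved under pics/ and viewed, about 8 in all and at most 12, crops included, and the job is handed in when it is done.

```bash
mkdir -p pics
cat > h.py <<'E'
from cell import robot
import numpy as np, cv2
def cal(c):
    k=robot.get_calibration(c); return np.array(k["camera_matrix"]),np.array(k["extrinsics"])
def toW(c,p):
    K,E=cal(c); return (E@np.append(p,1))[:3]
def px2w(c,u,v,d):
    K,E=cal(c); x=(u-K[0,2])/K[0,0]*d; y=(v-K[1,2])/K[1,1]*d
    return (E@np.array([x,-y,-d,1]))[:3]
def w2px(c,P):
    K,E=cal(c); q=np.linalg.inv(E)@np.append(P,1); x,y,d=q[0],-q[1],-q[2]
    return np.array([K[0,0]*x/d+K[0,2],K[1,1]*y/d+K[1,2],d])
E
python3 - <<'E'
from h import *
o=robot.get_obs()
print(o["tool_pos"],np.round(o["eef_rot"],3),o["force"],o["finger_gap"])
for c in("top","side"):
    im,d=robot.get_image(c); cv2.imwrite(f"pics/{c}0.png",im); np.save(f"{c}0.npy",d)
    K,E=cal(c); print(c,np.round(K,1).tolist(),np.round(E,3).tolist())
    for t in("clamp","lever_pivot","lever_pad","hook_tab","hook_pivot","keeper_mid","head","jar_a","flask_amber","beaker","driver","weight","tip_box"):
        for r in robot.look_for(c,t)[:2]: print(c,t,round(r["p"],2),np.round(toW(c,r["position"])))
E
```

```text
[ 249.9629633  -572.21789017  221.88189391] [[-0.916 -0.001  0.4  ]
 [-0.4    0.001 -0.916]
 [-0.    -1.    -0.002]] [ 0.0100455  -0.89716134  0.27999984] 87.95107018745935
top [[497.0, 0.0, 322.9], [0.0, 497.0, 227.7], [0.0, 0.0, 1.0]] [[-0.02, 0.989, -0.149, 394.485], [-1.0, -0.021, -0.008, -47.471], [-0.011, 0.149, 0.989, 1180.511], [0.0, 0.0, 0.0, 1.0]]
top clamp 0.58 [ 561. -100.   86.]
top lever_pivot 0.83 [ 562. -102.   89.]
top lever_pad 0.73 [573. -59. 155.]
top hook_tab 0.74 [572. -39. 155.]
top hook_pivot 0.7 [569. -38. 156.]
top keeper_mid 0.83 [ 564. -100.   90.]
top keeper_mid 0.52 [ 669. -171.   54.]
top head 0.68 [561.  -7.  85.]
top head 0.26 [473. -49.  72.]
top jar_a 0.64 [473. -45.  74.]
top jar_a 0.57 [ 672. -171.   57.]
top flask_amber 0.78 [677. -67.  77.]
top beaker 0.84 [529. 406.  47.]
top driver 0.6 [ 481. -226.   24.]
top driver 0.52 [675. -64.  75.]
top weight 0.47 [ 557. -363.   35.]
top weight 0.41 [ 562. -105.   85.]
top tip_box 0.63 [ 399. -415.   53.]
top tip_box 0.61 [529. 408.  47.]
side [[537.9, 0.0, 316.8], [0.0, 537.9, 237.8], [0.0, 0.0, 1.0]] [[-0.903, 0.212, -0.373, 115.193], [-0.43, -0.438, 0.79, 893.981], [0.004, 0.874, 0.487, 690.964], [0.0, 0.0, 0.0, 1.0]]
side clamp 0.58 [550. -80.  52.]
side clamp 0.36 [522. 397.  60.]
side lever_pivot 0.68 [553. -86.  56.]
side lever_pivot 0.19 [569. -16. 152.]
side hook_tab 0.71 [570. -19. 154.]
side hook_tab 0.43 [675. -59.  58.]
side hook_pivot 0.87 [566. -17. 153.]
side keeper_mid 0.73 [549. -84.  51.]
side keeper_mid 0.73 [ 557. -361.   28.]
side head 0.79 [568.  17.  74.]
side jar_a 0.67 [475. -33.  46.]
side jar_a 0.21 [570. -81. 164.]
side flask_amber 0.8 [679. -59.  56.]
side flask_amber 0.67 [569.  14.  75.]
side beaker 0.82 [523. 400.  57.]
side beaker 0.6 [572. -83. 164.]
side driver 0.56 [ 476. -219.   17.]
side weight 0.66 [ 556. -361.   31.]
side tip_box 0.78 [ 387. -387.   47.]
side tip_box 0.59 [ 559. -360.   28.]
```

Run:
```python
import cv2,numpy as np
t=cv2.imread("pics/top0.png"); s=cv2.imread("pics/side0.png")
from h import *
pc=w2px("top",[565,-60,90]);ps=w2px("side",[565,-50,90]); print(pc,ps)
def crop(im,p,f=3,w=130,h=100):
    x,y=int(p[0]-w),int(p[1]-h); x=max(x,0);y=max(y,0); print(x,y); return cv2.resize(im[y:y+2*h,x:x+2*w],None,fx=f,fy=f,interpolation=cv2.INTER_CUBIC)
cv2.imwrite("pics/tc.png",crop(t,pc)); cv2.imwrite("pics/sc.png",crop(s,ps))
```

```text
[ 332.29520279  224.8667399  1103.62042925] [ 315.42968193  244.99097827 1205.94996046]
202 124
185 144
```

View pics/tc.png

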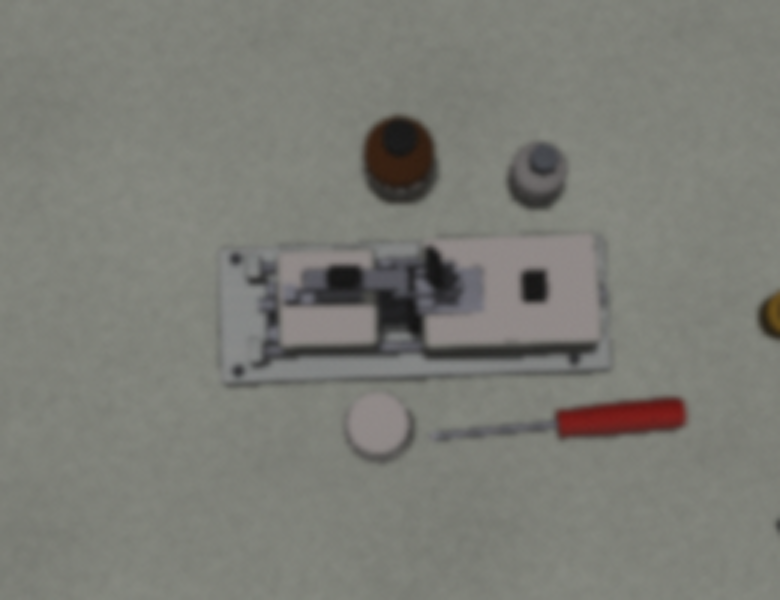

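View pics/sc.png

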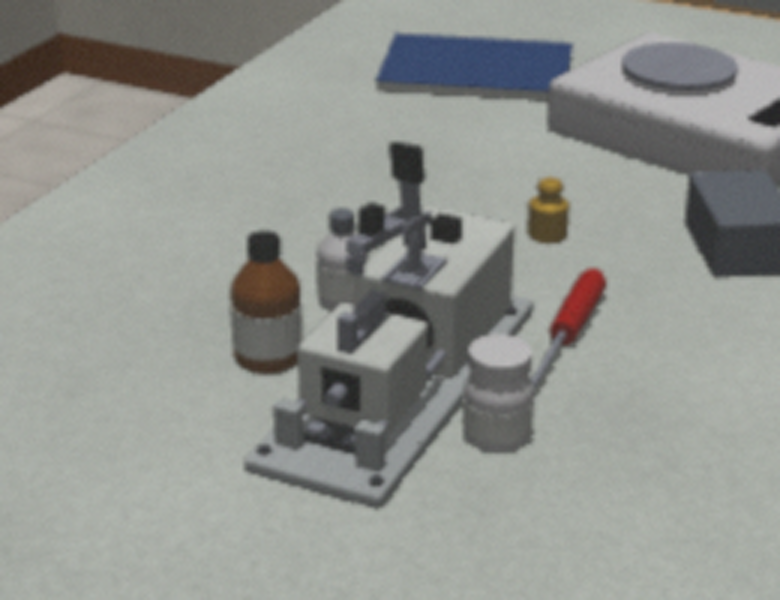

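The top crop shows the plate spanning (222,247)–(608,370), with the keeper towards image-left (world +y). The lever stands up with its pad near (432,265), and the hook tab is at (343,277). The side crop shows the hook arm raised over the keeper, with the pad at (407,162) and the tab at (372,220). Next I'll fit the clamp pose from depth.

Run:
```python
from h import *
im=cv2.imread("pics/top0.png")
def cloud(c):
    d=np.load(f"{c}0.npy"); v,u=np.mgrid[:480,:640]; K,E=cal(c)
    P=np.stack([(u-K[0,2])/K[0,0]*d,-(v-K[1,2])/K[1,1]*d,-d,np.ones_like(d)],-1)@E.T
    P=P[...,:3]; P[d==0]=np.nan; return P
for c in("top","side"):
    P=cloud(c); x,y,z=P[...,0],P[...,1],P[...,2]
    np.save(f"P{c}.npy",P)
    R=(x>490)&(x<640)&(y>-230)&(y<110)
    for lo,hi in((86,94),(80,88),(8,17)):
        m=R&(z>lo)&(z<hi); Q=P[m]
        r=cv2.minAreaRect(Q[:,:2].astype(np.float32)); print(c,lo,hi,m.sum(),np.round(r[0],1),np.round(r[1],1),round(r[2],2), np.median(Q[:,2]))
    R&=(z>100)
    Q=P[R]; print(c,R.sum()); 
    for i in np.argsort(Q[:,1])[::max(1,len(Q)//60)]: print(np.round(Q[i]).astype(int),end=" ")
    print()
# corners plate from top picture at z=12
def ray(c,u,v,z):
    K,E=cal(c); a=px2w(c,u,v,1.); b=px2w(c,u,v,1000.); t=(z-a[2])/(b[2]-a[2]); return a+t*(b-a)
for q in((222,247),(605,234),(222,385),(608,370)): print("plate",np.round(ray("top",202+q[0]/3,124+q[1]/3,12),1))
for q in((424,238),(600,233),(424,345),(600,343)): print("block",np.round(ray("top",202+q[0]/3,124+q[1]/3,90),1))
```

```text
top 86 94 1801 [573.9 -95. ] [ 84.  236.7] 0.7 89.23450734349535
top 80 88 1285 [555.9 -95.1] [119.8 241.6] 3.37 85.03853698331272
top 8 17 1559 [558.7 -76. ] [139.3 308.2] 0.44 11.328944831180479
top 636
[ 578 -171  104] [ 565 -169  101] [ 582 -167  104] [ 582 -165  105] [ 584 -163  107] [ 584 -160  107] [ 584 -158  110] [ 580 -156  106] [ 575 -109  117] [ 579 -104  132] [ 580 -102  140] [ 564 -101  142] [570 -99 144] [575 -97 154] [567 -95 152] [563 -93 148] [562 -91 182] [574 -89 195] [585 -87 203] [565 -87 201] [576 -85 206] [564 -84 148] [567 -83 202] [577 -81 201] [562 -80 205] [562 -76 146] [583 -70 150] [583 -68 151] [562 -67 150] [564 -65 150] [570 -63 154] [574 -61 153] [576 -59 152] [570 -57 151] [567 -55 146] [574 -51 156] [568 -48 155] [576 -44 156] [569 -42 157] [578 -38 155] [576 -36 178] [570 -35 103] [572 -33 104] [567 -32 161] [568 -30 179] [572 -28 182] [579 -26 178] [578 -24 179] [576 -22 180] [566 -22 169] [570 -20 102] [569 -18 109] [571 -16 176] [575 -13 168] [567 -11 165] [573  -9 162] [576  -7 161] [578  -5 162] [567  -3 164] [566  -1 159] [576   3 162] [568 
[... 686 characters left out ...]
87] [561 -83 198] [582 -82 201] [585 -79 148] [561 -69 145] [565 -64 144] [566 -59 146] [567 -52 144] [567 -41 102] [565 -36 159] [566 -34 109] [564 -31 169] [565 -28 151] [574 -27 107] [566 -24 177] [577 -22 180] [569 -21 180] [578 -19 164] [565 -18 175] [577 -17 168] [574 -16 164] [578 -14 105] [565 -12 154] [568 -10 105] [574  -7 103] [567  -4 164] [567  -2 139] [573   0 141] [575   0 140] [570   1 147] [571   3 159] [577  11 111] [575  15 111] [567  17 109] [573  19 102] 
plate [625.   72.9  12. ]
plate [ 628.9 -232.8   12. ]
plate [514.4  73.5  12. ]
plate [ 519.9 -230.4   12. ]
block [613.2 -85.8  90. ]
block [ 614.1 -216.8   90. ]
block [532.9 -83.7  90. ]
block [ 531.6 -213.2   90. ]
```

```bash
cat > fit.py <<'E'
from h import *
from scipy.optimize import least_squares
def box(p,c,ang,a0,a1,b0,b1):
    d=p-c; u=d@[np.cos(ang),np.sin(ang)]; v=d@[-np.sin(ang),np.cos(ang)]
    q=np.stack([np.maximum(a0-u,u-a1),np.maximum(b0-v,v-b1)],-1)
    return np.linalg.norm(np.maximum(q,0),axis=1)+np.minimum(q.max(1),0)
def sdf(p,th,ph,s,xk):
    o=np.array([s,115.]); h=np.radians(52)+th; k=np.radians(60)+th
    c=o+25*np.array([np.cos(k),np.sin(k)])
    L=[box(p,o,h,60,92,-4,4),box(p,o,h,0,60,-3,3),box(p,c,ph,0,105,-5,5),box(p,c,ph,69,91,5,25)]
    n=c+np.array([np.cos(ph)*102-np.sin(ph)*-5,np.sin(ph)*102+np.cos(ph)*-5])
    L+=[box(p,n,ph-np.radians(15),-2.5,2.5,-14,0)]
    L+=[box(p,np.array([xk,0.]),0,-30,4,84,106),box(p,np.array([xk,0.]),0,4,18,80,92),box(p,np.array([xk,0.]),0,18,28,80,112)]
    L+=[np.abs(p[:,1]-90)+0*p[:,0]]
    return np.min(L,axis=0)
def cp(P,ax=573.,yaw=np.radians(90.9),y0=-105.):
    X=np.array([np.cos(yaw),np.sin(yaw)]); Y=np.array([-X[1],X[0]])
    o=np.array([ax,y0]); d=P[...,:2]-o; return np.stack([d@X,d@Y,P[...,2]],-1)
E
python3 - <<'E'
from fit import *
for cs in(("top",),("side",),("top","side")):
    Q=[]
    for c in cs:
        P=np.load(f"P{c}.npy").reshape(-1,3); q=cp(P)
        m=(abs(q[:,1])<14)&(q[:,0]>-30)&(q[:,0]<150)&(q[:,2]>95)&(q[:,2]<230)
        Q.append(q[m])
    Q=np.concatenate(Q)
    f=lambda t:sdf(Q[:,[0,2]]-[0,t[4]],t[0],t[1],t[2],t[3])
    best=min((least_squares(f,[a,.15,b,x,0],loss="soft_l1",x_scale=[.1,.1,3,3,1]) for a in(.2,.4,.6) for b in(-5,0,8) for x in(85,92,100)),key=lambda r:r.cost)
    print(cs,len(Q),np.round(best.x,3),best.cost/len(Q))
E
```

```text
('top',) 600 [ 0.439  0.187  2.054 96.867 -0.149] 1.3650276514241129
('side',) 740 [ 0.496  0.216  2.17  94.529 -1.955] 1.3792366497126132
('top', 'side') 1340 [ 0.477  0.201  1.994 94.979 -1.063] 1.4728065137255495
```

```bash
python3 -m inch '2.5 4.2 0.5 0 0 8.4 1;2.5 4.2 0.5 0 0 8.4 1;2.5 4.2 0.5 0 0 8.4 1;2.5 4.2 0.5 0 0 8.4 1;2.5 4.2 0.5 0 0 8.4 1;2.5 4.2 0 0 0 8.4 1;2.5 4.2 0 0 0 8.4 1;2.5 4.2 0 0 0 8.4 1;2.5 4.2 0 -7.5 0 0 1;2.5 4.2 0 -7.5 0 0 1' 10
```

```text
time: 2.4
tool_pos: [497.8, -158.1, 250.3]
eef_rot: [[0.041, 0.005, 0.999], [-0.97, -0.239, 0.041], [0.239, -0.971, -0.005]]
force: [1.3, -1.1, 0.3]
finger_gap: 87.9
```

```bash
python3 -m inch '2.0 4.2 0.2 0 0 -1 1;2.0 4.2 0 -1.2 0 0 1;2.0 4.0 0 0 0 0 1;1.4 2.0 -2 0 0 0 1;0 0 -1.7 0 0 0 1;0 0 0 0 0 0 1'
python3 - <<'E'
from h import *
o=robot.get_obs(); print(np.round(o["eef_rot"],3).tolist(),np.round(o["tool_pos"],1),np.round(o["force"],2))
E
```

```text
time: 3.0
tool_pos: [577.6, 1.8, 215.8]
eef_rot: [[0.034, 0.011, 0.999], [-0.964, -0.263, 0.036], [0.263, -0.965, 0.002]]
force: [-0.4, -0.1, 0.4]
finger_gap: 87.6
[[0.034, 0.011, 0.999], [-0.964, -0.263, 0.036], [0.263, -0.965, 0.002]] [577.6   1.8 215.8] [-0.43 -0.06  0.45]
```

```bash
python3 -m inch '-0.6 -1.6 0 0 0 -1.2 1;0 -0.5 -2 0 0 0 1;0 -0.5 -1.8 0 0 0 0.6;0 0 0 0 0 0 0.6'
python3 - <<'E'
from h import *
o=robot.get_obs(); print(np.round(o["tool_pos"],1),o["finger_gap"])
im,_=robot.get_image("side"); p=w2px("side",[572,-27,150]); x,y=int(p[0]-90),int(p[1]-75)
im=cv2.resize(im[y:y+150,x:x+180],None,fx=4,fy=4,interpolation=cv2.INTER_CUBIC)
cv2.imwrite("pics/s1.png",im)
E
```

```text
time: 3.4
tool_pos: [571.0, -28.7, 180.2]
eef_rot: [[0.009, 0.007, 1.0], [-0.964, -0.264, 0.01], [0.264, -0.964, 0.005]]
force: [0.6, -0.6, 0.4]
finger_gap: 75.0
[571.  -28.7 180.2] 75.04782785309715
```

View pics/s1.png

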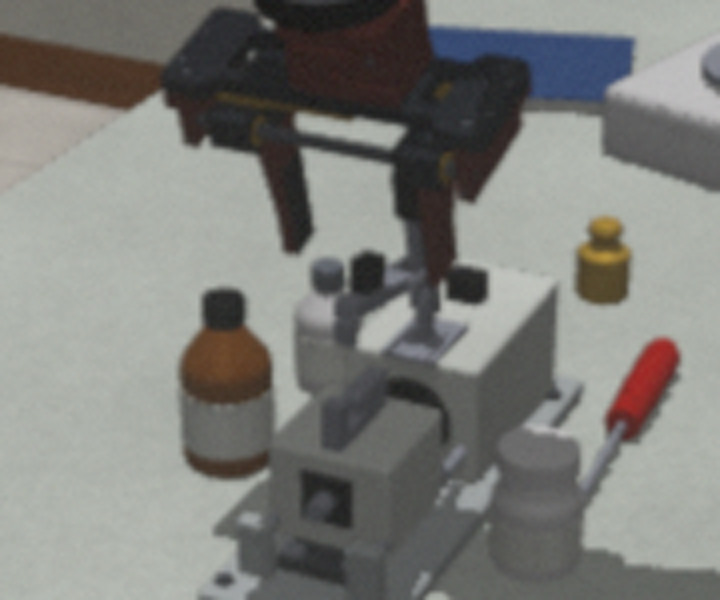

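The fingers straddle the tab (367,272), with the left fingertip at (297,240) and the right at (440,270). I'll lower and close gently.

```bash
python3 -m inch '0.1 0 -1.5 0 0 0 0.4;0.1 -0.1 -1.0 0 0 0 0.35;0 0 0 0 0 0 0.25;0 0 0 0 0 0 0.15;0 0 0 0 0 0 0.1;0 0 0 0 0 0 0.1' 8
```

```text
time: 4.05
tool_pos: [575.5, -30.6, 158.0]
eef_rot: [[0.005, 0.013, 1.0], [-0.965, -0.264, 0.008], [0.264, -0.964, 0.011]]
force: [0.4, 0.4, 0.5]
finger_gap: 23.4
```

```bash
python3 -m inch '-0.3 0 0 0 0 0 0.1;0 0 0 0 0 0 0.08;0 0 0 0 0 0 0.05;0 0 0 0 0 0 0.05;0 0 0 0 0 0 0.05' 6
```

```text
time: 4.55
tool_pos: [572.5, -30.4, 158.5]
eef_rot: [[0.006, 0.014, 1.0], [-0.964, -0.264, 0.009], [0.264, -0.964, 0.012]]
force: [1.9, -1.0, -0.8]
finger_gap: 14.2
```

```bash
cat > kin.py <<'E'
import numpy as np
from scipy.optimize import fsolve
def pts(th,ph):
    k=np.radians(60)+th; c=np.array([25*np.cos(k),115+25*np.sin(k)])
    R=np.array([[np.cos(ph),-np.sin(ph)],[np.sin(ph),np.cos(ph)]])
    f=lambda u,v:c+R@[u,v]
    return dict(tab=f(80,15),tip=f(99.7,-19),inn=f(97.2,-19),out=f(105,-5),pin=f(95,-12))
T0=pts(.477,.201)["tab"]; W0=np.array([-30.4,158.5])   # TCP y,z at grasp
def inv(key,x,z,g=(.2,-.2)):
    return fsolve(lambda q:pts(*q)[key]-[x,z],g)
def fromtcp(y,z): return inv("tab",y-W0[0]+T0[0],z-W0[1]+T0[1])
E
python3 - <<'E'
from kin import *
print(T0)
for z in(150,125,115,110,106,100,96,93):
    for x in(97,100,102,104):
        q=inv("tip",x,z); d=pts(*q); print(z,x,np.round(q,3),"tcp",np.round(d["tab"]-T0+W0,1),"inn",np.round(d["inn"],1),"out",np.round(d["out"],1))
E
```

```text
[ 76.55920184 170.64281695]
150 97 [0.683 0.29 ] tcp [-38.6 164.8] inn [ 94.6 149.3] out [ 98.1 164.9]
150 100 [0.564 0.287] tcp [-35.5 164.9] inn [ 97.6 149.3] out [101.1 164.9]
150 102 [0.484 0.287] tcp [-33.5 164.9] inn [ 99.6 149.3] out [103.1 164.9]
150 104 [0.403 0.289] tcp [-31.5 164.8] inn [101.6 149.3] out [105.1 164.9]
125 97 [0.661 0.042] tcp [-31.1 146. ] inn [ 94.5 124.9] out [101.7 139.2]
125 100 [0.539 0.04 ] tcp [-28. 146.] inn [ 97.5 124.9] out [104.7 139.2]
125 102 [0.459 0.04 ] tcp [-26. 146.] inn [ 99.5 124.9] out [106.7 139.2]
125 104 [0.38  0.043] tcp [-24.1 146. ] inn [101.5 124.9] out [108.7 139.2]
115 97 [ 0.579 -0.06 ] tcp [-27.6 138. ] inn [ 94.5 115.2] out [103.1 128.7]
115 100 [ 0.459 -0.06 ] tcp [-24.6 138. ] inn [ 97.5 115.1] out [106.1 128.7]
115 102 [ 0.38  -0.058] tcp [-22.7 137.9] inn [ 99.5 115.1] out [108.1 128.7]
115 104 [ 0.303 -0.054] tcp [-20.8 137.9] inn [101.5 115.1] out [110.1 128.7]
110 97 [ 0.522 -0.112] tcp [-25.7 133.8] inn [ 94.5 110.3] out [103.8 123.3]
110 100 [ 0.404 -0.11 ] tcp [-22.8 133.8] inn [ 97.5 110.3] out [106.8 123.3]
110 
[... 673 characters left out ...]
0.5] out [110.  112.7]
100 104 [ 0.118 -0.195] tcp [-15.7 125. ] inn [101.5 100.5] out [111.9 112.7]
96 97 [ 0.311 -0.254] tcp [-20.5 121.7] inn [94.6 96.6] out [105.6 108.2]
96 100 [ 0.201 -0.246] tcp [-17.8 121.6] inn [97.6 96.6] out [108.6 108.3]
96 102 [ 0.128 -0.239] tcp [-16.  121.6] inn [99.6 96.6] out [110.5 108.3]
96 104 [ 0.055 -0.231] tcp [-14.4 121.5] inn [101.6  96.6] out [112.4 108.4]
93 97 [ 0.257 -0.283] tcp [-19.4 119. ] inn [94.6 93.7] out [106. 105.]
93 100 [ 0.149 -0.274] tcp [-16.7 118.9] inn [97.6 93.7] out [108.9 105. ]
93 102 [ 0.077 -0.266] tcp [-15.  118.8] inn [99.6 93.7] out [110.8 105.1]
93 104 [ 0.005 -0.257] tcp [-13.4 118.7] inn [101.6  93.6] out [112.7 105.2]
```

```bash
python3 -m inch '0 0.2 -0.8 0 0 0 0.05;0 0.2 -0.7 0 0 0 0.05;0 0.2 -0.6 0 0 0 0.05;0 0 0 0 0 0 0.05' 8
```

```text
time: 4.95
tool_pos: [572.5, -23.5, 135.9]
eef_rot: [[0.006, 0.014, 1.0], [-0.965, -0.264, 0.01], [0.264, -0.964, 0.012]]
force: [0.4, 1.2, -0.0]
finger_gap: 14.0
```

```bash
for i in 1; do python3 -m inch '0 0.1 -0.3 0 0 0 0.05;0 0 0 0 0 0 0.05'; python3 -m inch '0 0.1 -0.3 0 0 0 0.05;0 0 0 0 0 0 0.05' | grep -E 'pos|force'; done
```

```text
time: 5.15
tool_pos: [572.5, -22.3, 132.3]
eef_rot: [[0.006, 0.014, 1.0], [-0.964, -0.264, 0.01], [0.264, -0.964, 0.012]]
force: [0.3, -0.5, -0.2]
finger_gap: 13.8
tool_pos: [572.5, -21.4, 129.1]
force: [0.5, -0.1, 0.4]
```

```bash
python3 -m inch '0 0.1 -0.2 0 0 0 0.05;0 0 0 0 0 0 0.05'| grep -E 'pos|force'; python3 -m inch '0 0.1 -0.2 0 0 0 0.05;0 0 0 0 0 0 0.05' | grep -E 'pos|force'
```

```text
tool_pos: [572.5, -20.7, 127.0]
force: [-1.4, -0.2, -0.7]
tool_pos: [572.5, -20.0, 125.0]
force: [0.4, 0.2, -0.9]
```

```bash
python3 -m inch '0 0.1 -0.2 0 0 0 0.05;0 0 0 0 0 0 0.05'| grep -E 'pos|force'; python3 -m inch '0 0.1 -0.2 0 0 0 0.05;0 0 0 0 0 0 0.05' | grep -E 'pos|force'
```

```text
tool_pos: [572.5, -19.3, 122.8]
force: [0.0, -1.0, -0.9]
tool_pos: [572.5, -18.5, 120.7]
force: [0.7, -1.5, -0.0]
```

```bash
python3 -m inch '0 0 -0.2 0 0 0 0.05;0 0 0 0 0 0 0.05'| grep -E 'pos|force'; python3 -m inch '0 -0.2 0 0 0 0 0.05;0 0 0 0 0 0 0.05' | grep -E 'pos|force';  python3 - <<'E'
from h import *
im,_=robot.get_image("side"); p=w2px("side",[572,-27,130]); x,y=int(p[0]-75),int(p[1]-60)
im=cv2.resize(im[y:y+120,x:x+150],None,fx=5,fy=5,interpolation=cv2.INTER_CUBIC)
cv2.imwrite("pics/s2.png",im)
E
```

```text
tool_pos: [572.5, -18.1, 118.9]
force: [-0.6, -3.5, 2.2]
tool_pos: [572.6, -18.9, 119.0]
force: [-0.3, -5.0, 1.9]
```

View pics/s2.png

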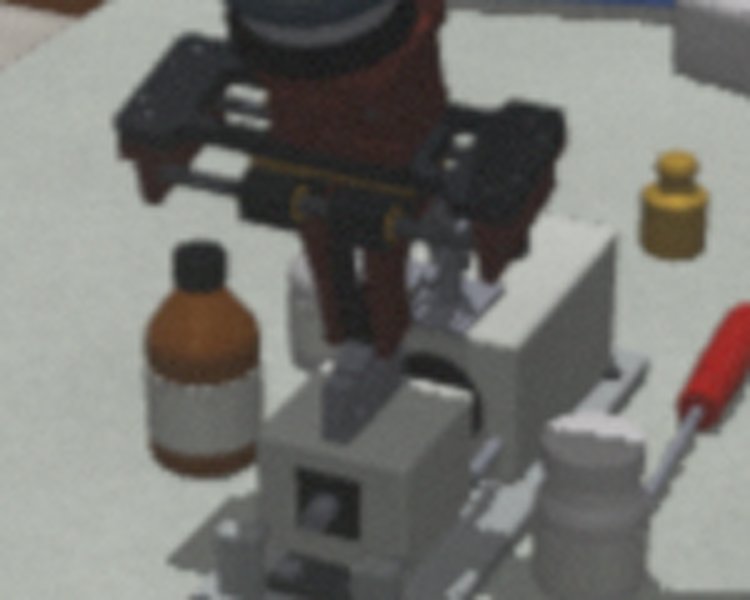

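The hook is low over the keeper: the tab is between the fingers at about (365,340) and the nose lies within the keeper at about (350,370). I'll re-read the forces and draw back a little at a time.

```bash
python3 -m inch '0 0 0 0 0 0 0.05;0 0 0 0 0 0 0.05'| grep -E 'pos|force'; python3 -m inch '0 -0.2 0 0 0 0 0.05;0 0 0 0 0 0 0.05'| grep -E 'pos|force';python3 -c "
from kin import *
for y,z in((-18.1,118.9),(-18.9,119)):
  q=fromtcp(y,z);print(q,pts(*q))
from h import robot;o=robot.get_obs();print(o['force'],o['moment'])"
```

```text
tool_pos: [572.6, -19.0, 119.0]
force: [-0.3, -1.4, 2.7]
tool_pos: [572.6, -20.0, 119.0]
force: [-0.9, -3.1, 1.5]
[ 0.20503512 -0.28008292] {'tab': array([ 88.85920184, 131.04281695]), 'tip': array([98.39274079, 92.92193507]), 'inn': array([95.99015949, 93.61302343]), 'out': array([107.35630794, 104.91128301]), 'pin': array([ 95.81093535, 100.94840881])}
[ 0.23797183 -0.28187223] {'tab': array([ 88.05920184, 131.14281695]), 'tip': array([97.52451578, 93.00493772]), 'inn': array([95.1231749 , 93.70032391]), 'out': array([106.50952114, 104.97822794]), 'pin': array([ 94.95707626, 101.03601824])}
[-0.94360723 -3.05570041  1.47362092] [-0.52501109  0.1664076   0.03173406]
```

```bash
python3 -m inch '0 -0.2 0.05 0 0 0 0.05;0 0 0 0 0 0 0.05'| grep -E 'pos|force'; python3 -m inch '0 -0.2 0 0 0 0 0.05;0 0 0 0 0 0 0.05'| grep -E 'pos|force'; python3 -m inch '0 0 0 0 0 0 0.05'| grep -E 'pos|force'
```

```text
tool_pos: [572.6, -21.3, 119.3]
force: [-0.2, -1.4, 1.8]
tool_pos: [572.6, -22.4, 119.1]
force: [0.2, -0.5, 2.0]
tool_pos: [572.6, -22.4, 119.1]
force: [-1.3, 1.8, 2.1]
```

```bash
python3 -m inch '0 -0.2 0 0 0 0 0.05;0 0 0 0 0 0 0.05'| grep -E 'pos|force'; python3 -m inch '0 -0.2 0 0 0 0 0.05;0 0 0 0 0 0 0.05'| grep -E 'pos|force'
```

```text
tool_pos: [572.6, -23.3, 119.0]
force: [-0.7, -0.9, 2.0]
tool_pos: [572.6, -24.2, 118.9]
force: [-1.0, -0.5, 1.0]
```

Run:
```python
from fit import *
from h import *
for c in("top","side"):
    im,d=robot.get_image(c); np.save(f"{c}1.npy",d)
    v,u=np.mgrid[:480,:640]; K,E=cal(c)
    P=(np.stack([(u-K[0,2])/K[0,0]*d,-(v-K[1,2])/K[1,1]*d,-d,np.ones_like(d)],-1)@E.T)[...,:3].reshape(-1,3)[d.ravel()>0]
    q=cp(P,y0=-103.)
    m=(abs(q[:,1])<9)&(q[:,0]>-20)&(q[:,0]<125)&(q[:,2]>86)&(q[:,2]<210)
    Q=q[m]; Q=Q[np.argsort(Q[:,0])]; print(c,len(Q)); print(*[f"{a:.0f},{b:.0f}" for a,_,b in Q[::max(1,len(Q)//110)]])
    p=w2px(c,[572,-40,120]); x,y=int(p[0]-50),int(p[1]-55)
    cv2.imwrite(f"pics/{c}3.png",cv2.resize(im[y:y+100,x-15:x+115],None,fx=6,fy=6,interpolation=cv2.INTER_CUBIC))
```

```text
top 385
-19,92 -19,90 -18,91 -17,92 -16,94 -16,92 -14,95 -14,93 -12,92 -12,93 -12,94 -10,92 -10,90 -9,95 -7,93 -7,97 -5,92 -4,121 -4,117 -3,95 -2,121 -2,123 -1,93 0,120 1,120 1,138 2,143 3,122 3,136 4,96 5,144 6,139 6,143 8,140 8,140 8,143 8,143 10,145 10,141 10,146 12,149 12,141 12,150 13,95 14,156 15,153 15,153 17,159 17,159 17,95 17,166 19,93 19,156 19,169 19,169 21,178 22,93 22,177 22,176 24,185 24,183 24,96 25,132 26,190 26,88 26,190 26,186 28,192 28,194 30,196 30,197 30,200 32,200 32,202 33,197 34,196 34,199 34,199 36,134 36,198 36,199 37,199 37,131 38,128 39,135 40,137 40,133 42,135 42,136 42,135 44,135 44,134 46,133 46,135 46,130 48,132 48,131 50,132 50,131 52,133 52,130 53,121 54,133 55,128 57,123 57,130 59,131 59,132 59,124 61,128 61,127 63,127 63,128 63,126 65,129 65,130 66,93 67,129 67,129 68,106 69,125 70,125 70,106 72,127 72,125 72,126 78,137 89,175 90,140
side 558
-19,95 -15,93 -8,93 -4,119 -2,119 -1,115 0,93 2,126 3,110 4,99 4,103 4,117 5,108 6,103 6,130 7,118 8,117 10,92 11,128 12,92 14,144 15,92 15,152 16,94 18,92 19,89 21,92 24,93 39,133 41,127 43,133 46,132 50,124 62,104 67,97 68,90 73,97 74,105 76,103 79,101 80,94 82,144 83,92 83,100 84,91 85,98 85,158 87,140 89,88 89,119 90,107 90,140 91,160 91,127 92,141 92,125 93,137 93,118 93,139 94,149 94,118 94,127 94,142 95,128 95,101 95,124 95,130 96,127 96,160 96,140 97,139 97,198 97,91 97,100 98,105 98,153 99,151 99,118 100,95 100,119 101,112 102,161 102,156 103,164 103,117 103,168 104,91 104,175 105,91 106,179 106,110 107,110 109,176 111,117 112,108 113,106 114,104 115,95 117,112 118,106 118,97 119,88 119,98 120,87 120,88 120,95 120,101 121,195 121,106 121,112 122,107 124,99
```

View pics/side3.png

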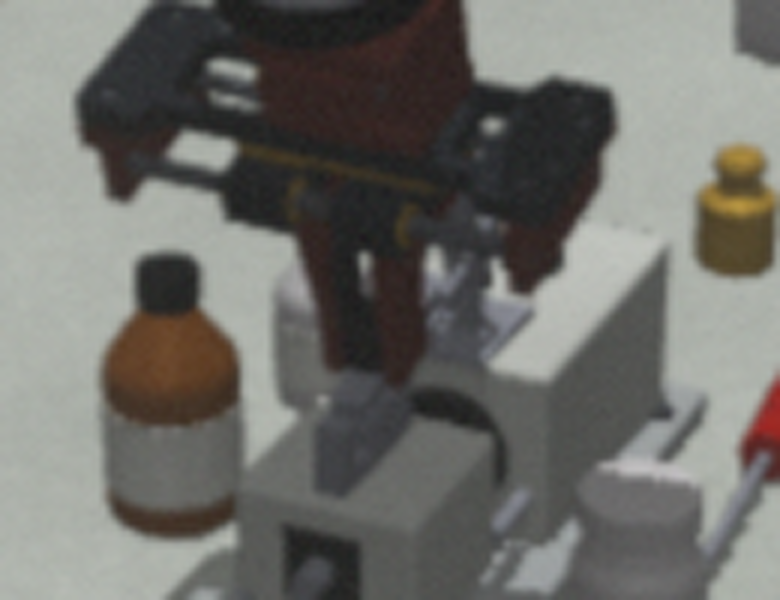

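The nose is down in the slot: the depth points put the arm at about -17° with its tip at z≈92. I'll keep drawing back until it bites.

```bash
python3 -m inch '0 -0.2 0.05 0 0 0 0.05;0 0 0 0 0 0 0.05'| grep -E 'pos|force'; python3 -m inch '0 -0.2 0 0 0 0 0.05;0 0 0 0 0 0 0.05'| grep -E 'pos|force'
```

```text
tool_pos: [572.6, -25.0, 118.9]
force: [-1.2, -0.5, 1.4]
tool_pos: [572.7, -26.1, 118.8]
force: [-1.0, 0.5, 1.6]
```

```bash
python3 -m inch '0 -0.2 0 0 0 0 0.05;0 0 0 0 0 0 0.05'| grep -E 'pos|force'; python3 -c "
from kin import *
for y,z in((-24.2,118.9),(-25.5,119.3),(-26.5,119.3)):
  q=fromtcp(y,z);d=pts(*q);print(q,d['pin'],d['tip'])"
```

```text
tool_pos: [572.7, -27.1, 118.7]
force: [-1.1, 1.5, 2.3]
[ 0.44945563 -0.29476941] [ 89.26822055 100.84956148] [91.73187112 92.78603708]
[ 0.50297305 -0.29060961] [ 88.09376168 101.27689883] [90.59093347 93.22369245]
[ 0.54297308 -0.29061734] [ 87.09352851 101.27684755] [89.59063805 93.22362186]
```

```bash
cat > meas.py <<'E'
from fit import *
def grab(c="top"):
    im,d=robot.get_image(c); v,u=np.mgrid[:480,:640]; K,E=cal(c)
    P=(np.stack([(u-K[0,2])/K[0,0]*d,-(v-K[1,2])/K[1,1]*d,-d,np.ones_like(d)],-1)@E.T)[...,:3].reshape(-1,3)[d.ravel()>0]
    return im,cp(P,y0=-103.)
def state(q,xmax=76,g=(.4,-.3)):
    m=(abs(q[:,1])<9)&(q[:,2]>118)&(q[:,2]<210)&(q[:,0]>-15)&(q[:,0]<xmax)
    Q=q[m][:,[0,2]]
    f=lambda t:sdf(Q,t[0],t[1],t[2],500)
    r=least_squares(f,[*g,0],loss="soft_l1",x_scale=[.1,.1,3]); return r.x,r.cost/len(Q),len(Q)
E
python3 - <<'E'
from meas import *
im,q=grab(); np.save("q.npy",q); print(state(q))
o=robot.get_obs(); print(o["force"],o["tool_pos"],o["finger_gap"])
d=np.load("top1.npy"); v,u=np.mgrid[:480,:640]; K,E=cal("top")
P=(np.stack([(u-K[0,2])/K[0,0]*d,-(v-K[1,2])/K[1,1]*d,-d,np.ones_like(d)],-1)@E.T)[...,:3].reshape(-1,3)[d.ravel()>0]
print(state(cp(P,y0=-103.)))
E
```

```text
(array([ 0.24589775, -0.28637499, -1.48155294]), np.float64(0.8361100770579142), 274)
[-1.18607065  4.06077135  2.18029237] [572.71255015 -27.15671937 118.74028095] 14.265523380545869
(array([ 0.23967991, -0.26423559, -1.73123023]), np.float64(0.7668357791974096), 288)
```

```bash
python3 -m inch '0 0 0 0 0 0 0.0;0 0 0 0 0 0 0' 20| grep -E 'pos|force|gap'; python3 -m inch '0 -0.1 0 0 0 0 0;0 0 0 0 0 0 0'| grep -E 'pos|force';  python3 -m inch '0 -0.1 0 0 0 0 0;0 0 0 0 0 0 0'| grep -E 'pos|force'; python3 -c "
from meas import *
im,q=grab(); print(state(q))"
```

```text
tool_pos: [572.7, -27.2, 118.7]
force: [-1.4, 4.6, 2.0]
finger_gap: 14.1
tool_pos: [572.7, -27.1, 118.7]
force: [-0.7, 1.9, 0.3]
tool_pos: [572.7, -27.1, 118.7]
force: [-0.1, 1.8, 1.4]
(array([ 0.24503486, -0.28853252, -1.39491991]), np.float64(0.847461527837706), 277)
```

```bash
python3 -m inch '0 -0.2 0 0 0 0 0;0 0 0 0 0 0 0'| grep -E 'pos|force';  python3 -m inch '0 -0.3 0 0 0 0 0'| grep -E 'pos|force'; python3 -c "
from h import robot
for i in range(3): print(robot.get_obs()['force']); robot.get_image('top')"
```

```text
tool_pos: [572.7, -27.2, 118.7]
force: [0.1, 1.0, 0.7]
tool_pos: [572.8, -28.4, 118.7]
force: [-3.1, 18.3, 5.0]
[-3.07661621 18.2776842   5.04454218]
[-1.30291271 14.8980808   4.19194469]
[-1.82437709 14.55158061  3.9077816 ]
```

It bites: the force along y rose sharply, to a peak of 18 N, which is above the 12 N limit. I'll ease off at once, then measure.

```bash
python3 -m inch '0 0.06 0 0 0 0 0'| grep -E 'pos|force'; python3 -m inch '0 0 0 0 0 0 0'| grep -E 'pos|force'; python3 -c "
from meas import *
im,q=grab(); print(state(q))"
```

```text
tool_pos: [572.8, -27.3, 118.7]
force: [-1.1, 4.6, 0.3]
tool_pos: [572.8, -27.2, 118.7]
force: [-0.8, 3.5, 0.9]
(array([ 0.23989791, -0.27483128, -1.98945481]), np.float64(0.7344359320551666), 265)
```

```bash
python3 -m inch '0 0 0 0 0 0 0.2;0 0 0 0 0 0 0.4;0 0 0 0 0 0 0.5' | grep -E 'pos|force|gap'; python3 -m inch '0 0.3 1.0 0 0 0 0.5;0 0.5 2.0 0 0 0 0.5;0 0.8 3 0 0 0 0.5;0 0.8 3 0 0 0 0.4;0 0 0 0 0 0 0.2' | grep -E 'pos|force|gap';python3 -c "
from meas import *
im,q=grab(); np.save('q.npy',q); print(state(q),state(q,115))
cv2.imwrite('pics/t4.png',cv2.resize(im[170:270,250:390],None,fx=5.5,fy=5.5,interpolation=cv2.INTER_CUBIC))
im,q=grab('side'); print(state(q,115))
p=w2px('side',[572,-27,130]); x,y=int(p[0]-75),int(p[1]-60)
cv2.imwrite('pics/s4.png',cv2.resize(im[y:y+120,x:x+150],None,fx=5,fy=5,interpolation=cv2.INTER_CUBIC))"
```

```text
tool_pos: [572.9, -29.0, 118.6]
force: [0.9, 0.4, 0.1]
finger_gap: 29.8
tool_pos: [572.1, -5.3, 213.1]
force: [0.2, 0.1, -0.5]
finger_gap: 31.1
(array([ 0.25465246, -0.28333345, -0.73080016]), np.float64(0.819703896351509), 295) (array([ 0.26027278, -0.28297491, -0.25616191]), np.float64(0.9209118891671354), 361)
(array([ 0.27288388, -0.28539809, -2.8726347 ]), np.float64(1.0309802563857147), 365)
```

View pics/s4.png

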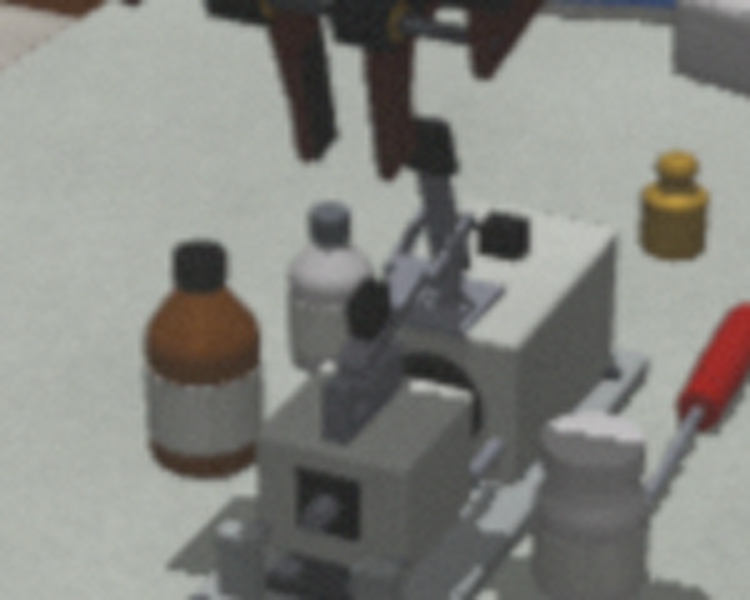

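The picture shows the hook lying down into the keeper at about (345,390), the tab free at (368,308) and the lever upright with its pad at (435,145). I'll close the fingers and go to the pad's keeper side.

```bash
python3 -m inch '0 -1.0 0 0 0 0 0;0 -1.0 -0.5 0 0 0 0;0 -1.0 -1.0 0 0 0 0;0 -0.5 -1.0 0 0 0 0;0 0 -0.5 0 0 0 0;0 0 0 0 0 0 0' 20
```

```text
time: 11.5
tool_pos: [565.9, -46.3, 171.4]
eef_rot: [[-0.001, -0.0, 1.0], [-0.97, -0.244, -0.001], [0.244, -0.97, 0.0]]
force: [-0.6, -0.2, -0.1]
finger_gap: 0.4
```

```bash
python3 -m inch '0.6 0 0.8 0 0 0 0;0 -0.5 0 0 0 0 0;0 -0.4 0 0 0 0 0' | grep -E 'pos|force';python3 -m inch '0 -0.3 0 0 0 0 0;0 -0.3 0 0 0 0 0;0 -0.3 0 0 0 0 0' | grep -E 'pos|force'
```

```text
tool_pos: [572.9, -55.2, 179.9]
force: [-0.5, 0.2, 0.1]
tool_pos: [573.8, -63.8, 181.1]
force: [0.1, 6.3, 2.8]
```

```bash
python3 -m inch '0 -0.4 0 0 0 0 0;0 -0.4 0 0 0 0 0;0 -0.4 0 0 0 0 0;0 -0.4 0 0 0 0 0' | grep -E 'pos|force'
```

```text
tool_pos: [574.8, -76.6, 182.6]
force: [-1.1, 6.7, 3.5]
```

```bash
python3 -m inch '-0.05 -0.4 0 0 0 0 0;-0.05 -0.4 0 0 0 0 0;-0.05 -0.4 0 0 0 0 0;-0.05 -0.4 0 0 0 0 0' | grep -E 'pos|force'; python3 -c "
from meas import *
im,q=grab(); print(state(q,115,(.8,-.25)))
im,q=grab('side'); print(state(q,115,(.8,-.25)))"
```

```text
tool_pos: [575.0, -88.8, 184.6]
force: [1.2, 6.2, 0.7]
(array([ 0.57965672, -0.74970746, -3.21302111]), np.float64(0.3254677226681129), 17)
(array([  0.29709816,  -0.28384278, -10.91754433]), np.float64(2.548098160687746), 447)
```

```bash
python3 -m inch '-0.05 -0.4 0 0 0 0 0;-0.05 -0.4 0 0 0 0 0;-0.05 -0.4 0 0 0 0 0;-0.05 -0.4 -0.05 0 0 0 0;0 -0.4 -0.05 0 0 0 0' | grep -E 'pos|force'; python3 -m inch '-0.05 -0.4 -0.05 0 0 0 0;-0.05 -0.4 -0.1 0 0 0 0;-0.05 -0.4 -0.1 0 0 0 0;0 -0.4 -0.1 0 0 0 0' | grep -E 'pos|force'
```

```text
tool_pos: [575.3, -104.7, 184.2]
force: [-1.7, 5.6, 0.9]
tool_pos: [575.4, -117.7, 181.3]
force: [0.6, 5.8, -0.7]
```

```bash
python3 -m inch '-0.05 -0.4 -0.15 0 0 0 0;-0.05 -0.4 -0.15 0 0 0 0;-0.05 -0.4 -0.2 0 0 0 0;-0.05 -0.4 -0.2 0 0 0 0' | grep -E 'pos|force'; python3 -m inch '-0.05 -0.35 -0.25 0 0 0 0;-0.05 -0.35 -0.25 0 0 0 0;-0.05 -0.35 -0.25 0 0 0 0' | grep -E 'pos|force'
```

```text
tool_pos: [575.4, -131.5, 175.1]
force: [1.2, 5.0, -1.3]
tool_pos: [575.1, -142.1, 167.9]
force: [1.6, 3.6, 0.5]
```

```bash
python3 -m inch '0 -0.35 -0.3 0 0 0 0;0 -0.35 -0.3 0 0 0 0;0 -0.3 -0.3 0 0 0 0' | grep -E 'pos|force'; python3 -m inch '0 -0.3 -0.35 0 0 0 0;0 -0.3 -0.35 0 0 0 0;0 -0.3 -0.35 0 0 0 0' | grep -E 'pos|force'
```

```text
tool_pos: [574.6, -153.3, 158.0]
force: [1.0, 3.2, 1.2]
tool_pos: [573.8, -163.8, 146.3]
force: [0.5, 1.1, 1.7]
```

```bash
python3 -m inch '0 -0.2 -0.4 0 0 0 0;0 -0.2 -0.4 0 0 0 0;0 -0.1 -0.4 0 0 0 0' | grep -E 'pos|force'; python3 -m inch '0 -0.1 -0.3 0 0 0 0;0 -0.1 -0.3 0 0 0 0' | grep -E 'pos|force'
```

```text
tool_pos: [573.3, -170.1, 133.0]
force: [0.6, -0.1, -0.3]
tool_pos: [572.8, -172.5, 126.0]
force: [0.5, -0.2, -0.3]
```

```bash
python3 -m inch '0 -0.8 0 0 0 0 0;0 0 -0.2 0 0 0 0' | grep -E 'pos|force'; python3 -m inch '0 0 -0.2 0 0 0 0' | grep -E 'pos|force'; python3 -m inch '0 0 -0.2 0 0 0 0' | grep -E 'pos|force'
```

```text
tool_pos: [572.6, -181.2, 123.5]
force: [0.2, -0.5, 0.4]
tool_pos: [572.6, -181.5, 121.4]
force: [-0.5, 1.5, 2.4]
tool_pos: [572.8, -181.6, 120.5]
force: [-6.5, 6.2, 25.7]
```

The lever is against its stop: contact came at TCP z 121, against 121.6 predicted, with a momentary 25.7 N. I'll back off and check.

```bash
python3 -m inch '0 0 0.5 0 0 0 0;0 0.5 3 0 0 0 0;0 0.8 4 0 0 0 0;0 2 4 0 0 0 0;-4 -3 3 0 0 0 0;-4.5 -2 1 0 0 0 0;-4.5 -2 1 0 0 0 0;-4.5 0 0 0 0 0 0;0 0 0 0 0 0 0' | grep -E 'pos|force|time'
python3 - <<'E'
from meas import *
for c in("top","side"):
    im,q=grab(c)
    m=(abs(q[:,1])<12)&(q[:,2]>104)&(q[:,2]<210)&(q[:,0]>-110)&(q[:,0]<120)
    Q=q[m]; Q=Q[np.argsort(Q[:,0])]; print(c,*[f"{a:.0f},{b:.0f}" for a,_,b in Q[::max(1,len(Q)//60)]])
    f=lambda t:sdf(Q[:,[0,2]]-[0,-.5],t[0],t[1],t[2],t[3]); r=least_squares(f,[2.2,-2.3+2.2,0,80],loss="soft_l1",x_scale=[.1,.1,3,3]); print(r.x,r.cost/len(Q))
    cv2.imwrite(f"pics/{c}5.png",im)
im=cv2.imread("pics/side5.png"); p=w2px("side",[572,-60,100]); x,y=int(p[0]-85),int(p[1]-70)
cv2.imwrite("pics/s5.png",cv2.resize(im[y:y+130,x:x+170],None,fx=4.5,fy=4.5,interpolation=cv2.INTER_CUBIC))
E
```

```text
time: 17.0
tool_pos: [399.5, -212.2, 287.0]
force: [0.7, -0.1, 0.5]
top -91,114 -88,122 -85,115 -82,119 -80,118 -78,117 -76,116 -73,120 -71,119 -69,119 -67,119 -64,118 -62,118 -60,120 -57,104 -54,117 -52,118 -48,115 -45,118 -41,117 -37,117 -34,120 -30,118 -26,116 -24,120 -21,116 -19,117 -17,117 -15,119 -11,118 -7,117 -4,122 -2,123 0,119 3,116 5,121 9,115 11,119 13,118 16,118 18,113 22,119 26,115 29,116 33,115 37,114 40,117 44,119 48,136 50,121 54,137 57,137 59,108 63,138 65,137 70,117 72,113 76,118 81,117 94,110 98,113
[ 2.23618543  0.21635145 -0.80648341 73.73364001] 1.412826638765397
side -93,116 -85,119 -84,119 -78,115 -73,118 -71,119 -68,117 -65,116 -63,116 -61,116 -58,104 -54,116 -52,117 -46,115 -40,116 -35,117 -30,117 -25,117 -22,120 -19,116 -13,115 -10,118 -6,117 -4,116 1,115 4,116 7,120 9,112 11,111 15,115 17,116 23,108 26,110 32,117 39,111 45,136 48,136 50,129 53,110 54,136 57,122 58,113 60,126 62,122 63,135 64,132 64,121 65,125 66,130 67,117 70,111 74,117 75,113 78,109 78,116 79,107 85,109 91,111 96,112 97,107 99,111
[ 2.24440578e+00  1.48133530e-02 -1.99339735e+00  7.87010223e+01] 1.1437479210117647
```

View pics/s5.png

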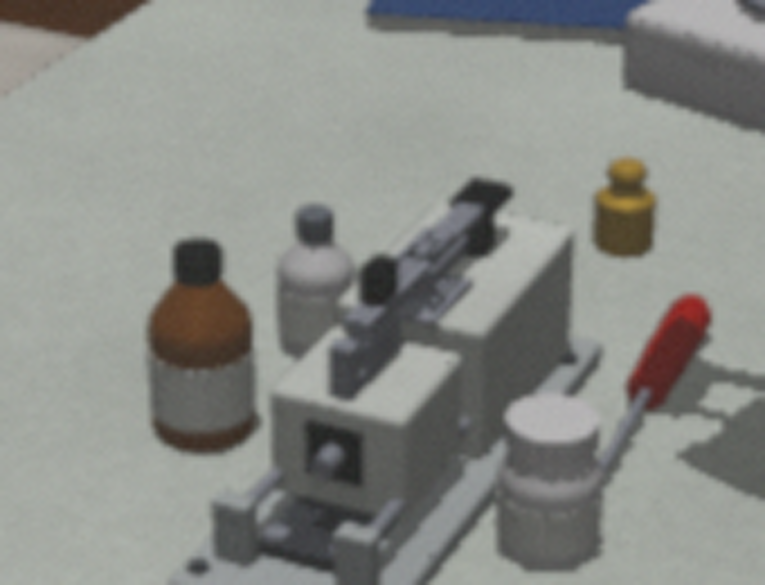

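The picture shows the lever lying flat, with its pad at (483,195) over the stop. The hook is in the keeper at (360,345) and the head is drawn against the block. The depth fit gives a lever angle of about 2.24 rad, and the bystanders stand as before. I'll hand it in.

```bash
python3 -c "
from h import robot
print(robot.close_job())"
```

```text
the job is handed in; nothing more can be done
None
```

The latch is closed: the hook is caught on the keeper pin, the lever lies home on its stop and the head is drawn in. Two brief force readings went past your limits. I handed it in at about 17 s of robot time.

**What I did**
1. I pinched the hook tab and lowered the nose into the slot with light contact (readings of 5 N or less).
2. I drew the hook back until it bit on the pin, then let go of it.
3. I pushed the lever over past dead centre with the closed fingers. Readings were about 4–8 N up to dead centre.
4. I pressed it onto its stop and withdrew the arm.

**Last checks**
- **Lever:** the depth fits give 2.236 rad from the top camera and 2.244 from the side camera (home is 2.234). It stayed there after I let go.
- **Head:** the keeper pin now sits at about x = 74–79 mm, compared with about 93 mm before, so the head is drawn roughly 15–20 mm. The last side picture shows it against the block.
- **Bystanders:** those in view in the last side crop stood as before. I did not measure them again or check the ones outside it.

**Failed or disagreed**
- **Drawing back:** when the hook bit, the force read about 18 N, over the 12 N asked. I eased it to about 4 N before letting go.
- **Pressing home:** the last press on the stop read about 26 N, just over the 25 N asked. I lifted off in the next move.
- **Slipped grip:** the fingers slid several millimetres along the tab while drawing back, so the position worked out from the arm disagreed with the camera. I relied on the camera and the force.
- **Hook angle:** the two cameras' last fits disagreed (0.22 and 0.01 rad), so I judged the hook by the picture and the drawn head.

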